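# Close the coffee canisters before a roast

## Task

The roaster is about to be switched on and its chaff must not blow into the clean storage tins: close the four open enamel canisters, putting on each one the lid of its own colour and size, set down gently rather than dropped, so that it sits level with its flange inside the mouth. Leave the canisters standing where they are, and do not disturb the white mug among them or the glass jar.

Things in the scene. Friction and masses are not known exactly. Their poses are not given: they have to be found in the camera images.
- canister_blue_large_rim (a point): The large dark blue enamel canister: a loose, open, upright round tin with cream floor and black rolled rim, 104 mm outside diameter, 90 mm tall, wall 3 mm (mouth 98 mm), standing on the counter. The point is the centre of its mouth at rim height, 90 mm above its foot; z up.
- canister_blue_small_rim (a point): The small dark blue enamel canister: a loose, open, upright round tin with cream floor and black rolled rim, 68 mm outside diameter, 70 mm tall, wall 3 mm (mouth 62 mm), standing on the counter. The point is the centre of its mouth at rim height, 70 mm above its foot; z up.
- canister_yellow_large_rim (a point): The large mustard yellow enamel canister: a loose, open, upright round tin with cream floor and black rolled rim, 104 mm outside diameter, 90 mm tall, wall 3 mm (mouth 98 mm), standing on the counter. The point is the centre of its mouth at rim height, 90 mm above its foot; z up.
- canister_yellow_small_rim (a point): The small mustard yellow enamel canister: a loose, open, upright round tin with cream floor and black rolled rim, 68 mm outside diameter, 70 mm tall, wall 3 mm (mouth 62 mm), standing on the counter. The point is the centre of its mouth at rim height, 70 mm above its foot; z up.
- lid_blue_large_knob (a point): Lid of the large dark blue canister, loose, knob up: dark blue plate 116 mm across, cream flange below (82 mm across, 10 mm deep, 8 mm play in the mouth), wooden knob on top (24 mm across, from 16 to 47 mm above the flange's underside). Point: on the knob's axis, 31 mm above the flange's underside, 15 mm above the plate; z up. Lid home (plate on rim): point 21 mm above the rim point.
- lid_blue_small_knob (a point): Lid of the small dark blue canister, loose, knob up: dark blue plate 80 mm across, cream flange below (46 mm across, 10 mm deep, 8 mm play in the mouth), wooden knob on top (24 mm across, from 16 to 47 mm above the flange's underside). Point: on the knob's axis, 31 mm above the flange's underside, 15 mm above the plate; z up. Lid home (plate on rim): point 21 mm above the rim point.
- lid_yellow_large_knob (a point): Lid of the large mustard yellow canister, loose, knob up: mustard yellow plate 116 mm across, cream flange below (82 mm across, 10 mm deep, 8 mm play in the mouth), wooden knob on top (24 mm across, from 16 to 47 mm above the flange's underside). Point: on the knob's axis, 31 mm above the flange's underside, 15 mm above the plate; z up. Lid home (plate on rim): point 21 mm above the rim point.
- lid_yellow_small_knob (a point): Lid of the small mustard yellow canister, loose, knob up: mustard yellow plate 80 mm across, cream flange below (46 mm across, 10 mm deep, 8 mm play in the mouth), wooden knob on top (24 mm across, from 16 to 47 mm above the flange's underside). Point: on the knob's axis, 31 mm above the flange's underside, 15 mm above the plate; z up. Lid home (plate on rim): point 21 mm above the rim point.
- mug_center (a point): Bystander: white enamel mug with black rim, 82 mm diameter, 80 mm tall, handle reaching 75 mm from its axis along the mug's +y; stands among the canisters. The point is on its axis, half-way up.
- jar_center (a point): Bystander: clip-top glass storage jar with orange seal, 100 mm diameter, 137 mm tall, at the right-hand edge of the work. The point is on its axis, half-way up.
There are look-alikes about, which are no part of the job. Leave any turquoise look-alike of the part that bears lid_blue_small_knob alone.

How it is judged (in metres and radians):
At the end, for the whole second after the job is handed in: Each lid is on the canister of its own colour and size: centred within 10 mm, plate on the rim (within 4 mm), level within 0.06 rad, released, at rest; every canister upright within 0.06 rad and within 30 mm of its start (horizontal distance between lid_blue_large_knob and canister_blue_large_rim below 0.01 m and z of lid_blue_large_knob in the frame of canister_blue_large_rim between 0.017 and 0.025 m and angle between each of lid_blue_large_knob, canister_blue_large_rim, lid_blue_small_knob, canister_blue_small_rim, lid_yellow_large_knob, canister_yellow_large_rim, lid_yellow_small_knob, canister_yellow_small_rim's own z axis and vertical below 0.06 rad and distance of each of canister_blue_large_rim, canister_blue_small_rim, canister_yellow_large_rim, canister_yellow_small_rim from where it was at the start of the episode below 0.03 m and linear speed of each of lid_blue_large, canister_blue_large, lid_blue_small, canister_blue_small, lid_yellow_large, canister_yellow_large, lid_yellow_small, canister_yellow_small below 0.01 m/s and horizontal distance between lid_blue_small_knob and canister_blue_small_rim below 0.01 m and z of lid_blue_small_knob in the frame of canister_blue_small_rim between 0.017 and 0.025 m and horizontal distance between lid_yellow_large_knob and canister_yellow_large_rim below 0.01 m and z of lid_yellow_large_knob in the frame of canister_yellow_large_rim between 0.017 and 0.025 m and horizontal distance between lid_yellow_small_knob and canister_yellow_small_rim below 0.01 m and z of lid_yellow_small_knob in the frame of canister_yellow_small_rim between 0.017 and 0.025 m); the robot touches nothing.
It fails at once if the white mug is pushed more than 30 mm or tipped (distance of mug_center from where it was at the start of the episode above 0.03 m or angle between mug_center's own z axis and vertical above 0.35 rad).
It fails at once if the glass jar is pushed more than 30 mm or tipped (distance of jar_center from where it was at the start of the episode above 0.03 m or angle between jar_center's own z axis and vertical above 0.35 rad).
It fails at once if a lid is dropped from more than about 2 cm or thrown (falls free faster than 0.6 m/s) ((linear speed of lid_blue_large above 0.6 m/s and contact force between lid_blue_large and the fingers below 0.02 N) or (linear speed of lid_blue_small above 0.6 m/s and contact force between lid_blue_small and the fingers below 0.02 N) or (linear speed of lid_yellow_large above 0.6 m/s and contact force between lid_yellow_large and the fingers below 0.02 N) or (linear speed of lid_yellow_small above 0.6 m/s and contact force between lid_yellow_small and the fingers below 0.02 N)).
It also fails if it takes over 118 s, if anything falls off the work surface, if the arm or the gripper's body presses on something with over 40 N, if the wrist force passes 120 N, or if a joint passes its speed limit or range.

## Robot

A 6-joint arm with a two-finger parallel gripper is mounted at the origin on the work surface. World frame = base frame: x ahead of the robot, y to its left, z up, the work surface at z = 0. Lengths are in mm, angles in rad, forces in N, time in s.
With the tool pointing down it reaches from about 400 to 925 mm from the base axis. Payload 12.5 kg.
Tool frame: the origin (TCP) lies where the fingers leave the gripper's body, on its centre line; the fingertips stand 78 mm ahead of it and the grasp point (between the pads) lies 59 mm ahead of it (env.nose_length is the distance from the TCP to the fingertips, in mm); z points along the fingers, y is the line along which they close (so a half turn about z gives the same grasp; the last joint's range is limited). The gripper opens to 95 mm and grips with 3 to 60 N. Pads are 20 mm wide; open, the fingers measure 119 mm over their backs; the gripper's body (75 mm by 180 mm) begins 59 mm behind the grasp point.
Start: joints at [-0.106, 0.491, 1.559, -0, 1.092, -0.106], TCP at [625.01, 0.022, 292.261] pointing down, gripper open.
Joint ranges: [-3.1, 3.1], [-0.84, 2.19], [0.05, 2.79], [-1.13, 4.28], [0.06, 2.93], [-2.69, 2.69]. Speed limits (rad/s): [2.22, 2.22, 2.79, 3.14, 3.14, 3.14].

## Interface

Orientations are given as [roll, pitch, yaw] about the fixed x, y, z axes, in that order (R = Rz(yaw) Ry(pitch) Rx(roll)).
In Python, from cell import env gives the robot as it stands. The module is installed in compiled form; this text tells all that it offers.
- The arm moves only by the tool send_rows, never from a script. Its argument "series" is text: rows parted by semicolons, each of 6 numbers parted by spaces: the shift along the tool's x, y, z as a fraction of full scale, then the turn, a rotation vector about the tool's x, y, z as a fraction of full scale. A call has 1 to 5 rows; each row shifts and turns the commanded pose from where the row before left it, along the tool's axes as they then stand; what a row does not reach is not made up. Full scale, the value 1, is 60 mm for a shift and 10 degrees for a turn. A row lasts 1/8 s, in which the tool goes at most 62.5 mm and 10.7 degrees, less where a joint would pass 70% of its speed; a pose out of reach is approached as far as the arm can. A call with a number of a shift or a turn outside -1 to 1 is refused whole. A call with a gripper value outside its range is refused whole. "fingers" is the opening, from 0 (shut) to 1 (fully open), set as the call begins (left out, the last holds). The fingers move at their own pace and stop on an object; the grip force is fixed at half the most. Time passes only in rows, so rows that do not move let the fingers close. It gives the time, the measured TCP pose, the force, the opening and the grip force at its end, in the units of the state.
- env.state(): the state, without advancing time (a new reading comes with each control period).
- env.read_camera(name): name is "scene" or "side" or "wrist"; returns a dict with "color" (384x512x3 uint8, red, green, blue), "z_map" (384x512 float32, mm along the optical axis (not along the pixel's ray), 0 where there is no reading), "fovy" (degrees; the focal length in pixels is half the picture's height over the tangent of half this angle, whatever the lens; pixels are square), "cx", "cy" (the principal point, pixels), "distortion" ([k1, k2, p1, p2, k3] as OpenCV has them; the pictures are not rectified), "R" (3x3) and "t" (3): a world point X has camera coordinates R X + t. Camera axes: x right, y down, z forward; pixel columns grow to the right and rows downward; lengths in mm; the calibration is good to about 2 mm. A picture is of the moment at which its call begins.
- env.job_done(): hands the job in; it is judged then, once.
The state is a dict: "t": time; "joints": joint angles; "qvel": joint speeds; "tau": joint torques, N m; "eef_pos": TCP position; "tcp_rot": TCP orientation; "ft_force": force on the tool from outside, world axes, zero at the start; "moment": the same for the moment, N m; "opening": opening from 0.0 (shut) to 1.0 (fully open); "grip_force": force on a finger pad.
Only numpy, scipy, OpenCV 4.12 (cv2) and the standard library are available. Lean on these libraries where they do the work, as an engineer would, in place of code of your own. Each camera call takes 0.05 s, during which the arm holds its last target. There are 200 camera calls.

## Working session

There is one attempt and no reset: what is moved stays moved. The work goes in short steps, Python scripts to look and compute and a tool call to move; the robot and the scene stay as the last step left them, time stands still between calls to the robot, and variables do not carry over. Pictures are saved under pics/ and viewed, at most 14 in all, crops included, and the job is handed in when it is done.

Besides the shell and the picture viewer there is one more tool, called after "Emit:" in YAML: its name, and indented under it one key for each argument. send_rows: Moves the arm, as the interface text tells. Shift numbers are shares of 60 mm and turn numbers shares of 10 degrees, none past 1 either way. Its arguments: {"type":"object","properties":{"series":{"type":"string"},"fingers":{"type":"number"}},"required":["series"]}

```bash
mkdir -p pics
cat > h.py <<'E'
from cell import env
import numpy as np, cv2, pickle
def snap(n,save):
    d=env.read_camera(n); pickle.dump(d,open(f'{save}.pkl','wb'))
    cv2.imwrite(f'pics/{save}.png',cv2.resize(d['color'][:,:,::-1],None,fx=1.5,fy=1.5,interpolation=cv2.INTER_CUBIC)); return d
def load(s): return pickle.load(open(f'{s}.pkl','rb'))
def ray(d,u,v):
    f=192/np.tan(np.radians(d['fovy'])/2); K=np.array([[f,0,d['cx']],[0,f,d['cy']],[0,0,1]])
    p=cv2.undistortPoints(np.array(np.stack([u,v],-1),float).reshape(-1,1,2),K,np.array(d['distortion'],float)).reshape(-1,2)
    return np.c_[p,np.ones(len(p))]
def cloud(d):
    v,u=np.mgrid[:384,:512]; r=ray(d,u.ravel(),v.ravel())
    P=(r*d['z_map'].reshape(-1,1)-d['t'])@d['R']; P[d['z_map'].ravel()==0]=np.nan
    return P.reshape(384,512,3)
def plane(d,u,v,z):
    r=ray(d,np.atleast_1d(u),np.atleast_1d(v))@d['R']; c=-np.array(d['R']).T@d['t']
    return c+r*((z-c[2])/r[:,2:])
E
python3 - <<'E'
from h import *
for n in('scene','side','wrist'):
    d=snap(n,n+'0'); print(n,d['fovy'],d['distortion'],-np.array(d['R']).T@d['t'])
print(env.state())
E
```

```text
scene 42.480733794654114 [0.04538864 0.         0.         0.         0.        ] [1679.72536234 -393.79390557 1033.70246118]
side 52.51943503987863 [-0.08252475  0.          0.          0.          0.        ] [-91.58611192 795.55808032 978.92448818]
wrist 69.95200996431629 [-0.01381578  0.          0.          0.          0.        ] [625.08503802  81.86521579 384.84624907]
{'t': 0.15, 'joints': array([-1.05555272e-01,  4.91418767e-01,  1.55927819e+00, -7.59583762e-06,
        1.09170524e+00, -1.05643283e-01]), 'qvel': array([ 0.00015986, -0.00079093, -0.00072932,  0.00331085,  0.00017666,
       -0.00059442]), 'tau': array([ 3.16444048e-04, -6.12899423e+01, -2.58276522e+01,  6.91918633e-02,
        4.73701756e-02, -5.07232733e-05]), 'eef_pos': array([6.24899562e+02, 6.00026892e-02, 2.91808178e+02]), 'tcp_rot': array([-3.14078690e+00, -7.86644809e-05,  1.57088781e+00]), 'ft_force': array([ 0.24560003, -0.07402179,  0.29841357]), 'moment': array([-0.02321718,  0.01867983,  0.01172555]), 'grip_force': 0.0, 'opening': 0.9986164559440812}
```

View pics/scene0.png

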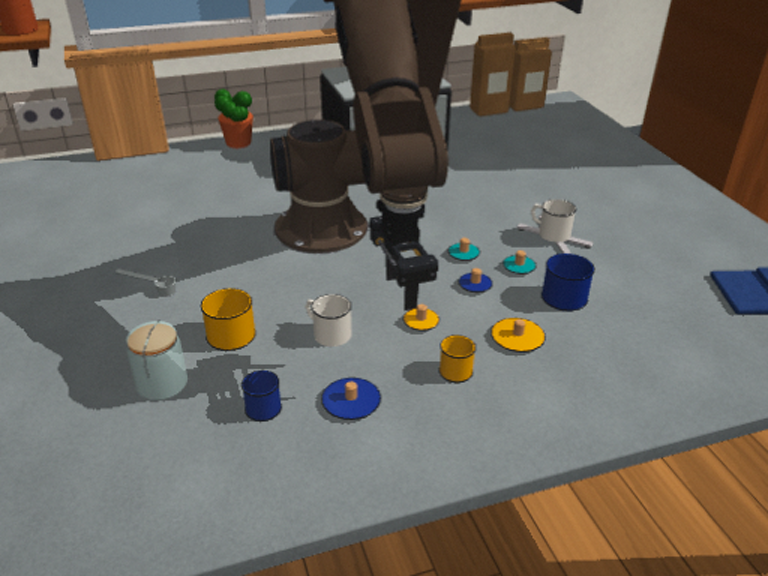

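View pics/side0.png

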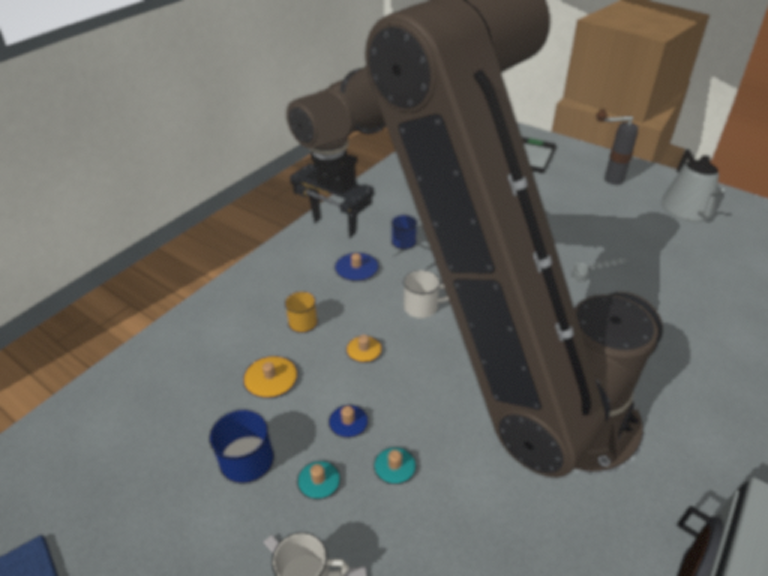

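The scene picture (enlarged 1.5×) shows:
- **Canisters:** yellow large (228,318), yellow small (457,357), blue large (567,281), blue small (262,394).
- **Lids:** blue large (351,397), yellow large (518,335), yellow small (421,319), blue small (475,282).
- **Bystanders:** mug (331,318), jar (157,360).

Three small lids could be the small blue one: (463,250) and (519,263) are turquoise, and (475,282) is dark blue. The dark blue one fits the description. I'll confirm it in a crop while measuring.

Run:
```python
from h import *
from scipy.optimize import least_squares
d=load('scene0'); P=cloud(d); hsv=cv2.cvtColor(d['color'],cv2.COLOR_RGB2HSV)
c=d['color'][140:240,260:420,::-1]; cv2.imwrite('pics/crop.png',cv2.resize(c,None,fx=4,fy=4,interpolation=cv2.INTER_CUBIC))
def fit(xy,r):
    return least_squares(lambda p:np.hypot(*(xy-p).T)-r,xy.mean(0),loss='soft_l1')
L={'bL':(351,397,58),'yL':(518,335,58),'yS':(421,319,40),'bS':(475,282,40)}
for k,(u,v,r) in L.items():
    u/=1.5;v/=1.5
    lo,hi=((100,100,50),(130,255,255)) if k[0]=='b' else ((12,130,80),(35,255,255))
    m=cv2.inRange(hsv,lo,hi); w=np.zeros_like(m); cv2.circle(w,(int(u),int(v)),int(r*.45),255,-1); m&=w
    h=cv2.convexHull(cv2.findNonZero(m))[:,0].astype(float); q=plane(d,h[:,0],h[:,1],16)[:,:2]
    (cx,cy),R=cv2.minEnclosingCircle(q.astype(np.float32))
    vv,uu=np.nonzero(m); z=np.nanmedian(P[vv,uu,2])
    # knob: cloud points z>30 nearby
    kn=P[int(v)-25:int(v)+15,int(u)-15:int(u)+15].reshape(-1,3); kn=kn[(kn[:,2]>28)&(kn[:,2]<55)&(np.hypot(kn[:,0]-cx,kn[:,1]-cy)<25)]
    print('lid',k,np.round([cx,cy,R,z],1),'knob',np.round(kn.mean(0),1),len(kn),kn[:,2].max().round(1))
C={'yL':(228,300,90,50.5),'yS':(457,345,70,32.5),'bL':(567,265,90,50.5),'bS':(262,380,70,32.5),'mug':(331,303,80,40),'jar':(152,338,137,46)}
for k,(u,v,h,r) in C.items():
    u=int(u/1.5);v=int(v/1.5);q=P[v-25:v+25,u-25:u+25].reshape(-1,3)
    c0=plane(d,u,v,h)[0,:2]
    q=q[(abs(q[:,2]-h)<5)&(np.hypot(*(q[:,:2]-c0).T)<r+20)]; s=fit(q[:,:2],r)
    print('can',k,np.round(s.x,1),len(q),'rms',np.sqrt(np.mean(s.fun**2)).round(1),'zmax',q[:,2].max().round(1))
```

```text
lid bL [ 663.8 -111.4   57.3   15.6] knob [ 665.8 -113.2   42.3] 69 51.0
lid yL [588.  288.   57.3  16.5] knob [591.5 287.7  41.9] 57 51.1
lid yS [466.6 109.9  44.4  16.5] knob [475.  104.9  41.1] 54 51.0
lid bS [379.5 281.6  38.7  16.7] knob [383.8 277.4  42. ] 45 51.9
can yL [ 383.8 -302.9] 172 rms 2.7 zmax 94.8
can yS [645.1 117.3] 116 rms 2.6 zmax 74.8
can bL [487.4 461.5] 141 rms 3.2 zmax 94.6
can bS [ 627.7 -279.5] 129 rms 2.1 zmax 74.7
can mug [449.8 -91.7] 126 rms 2.4 zmax 84.9
can jar [ 503.4 -495. ] 297 rms 16.7 zmax 140.1
```

View pics/crop.png

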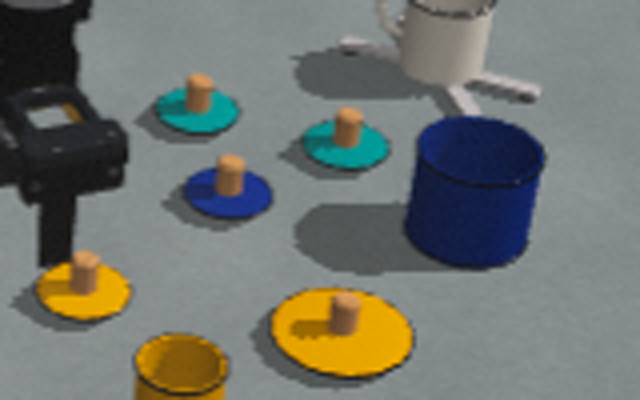

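View pics/wrist0.png

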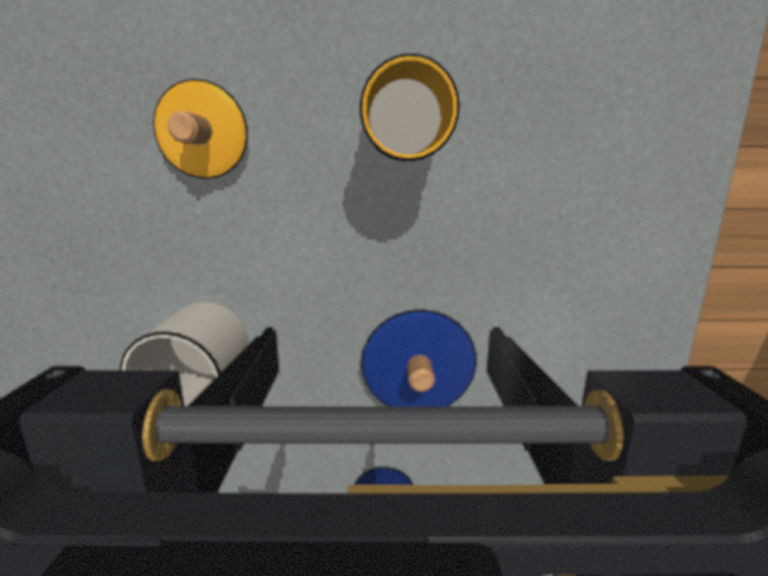

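The crop confirms the dark blue small lid at crop (229,190), with turquoise lids at (197,110) and (346,145). The wrist picture shows the yellow small lid at (200,128), the yellow small canister's rim at (410,107) and the blue large lid at (419,360). I'll cross-check those three with the wrist camera.

```bash
cat >> h.py <<'E'
def wr(d,u,v,z): return plane(d,u/1.5,v/1.5,z)[0].round(1)   # viewed-pixel (1.5x) -> world
E
python3 - <<'E'
from h import *
d=load('wrist0')
print('yS lid plate',wr(d,200,128,16),'edges',wr(d,153,128,16),wr(d,246,128,16),'knobtop',wr(d,182,127,47))
print('yS can',wr(d,410,107,70),'edges',wr(d,360,107,70),wr(d,459,107,70))
print('bL plate',wr(d,419,360,16),'knobtop',wr(d,421,376,47))
E
```

```text
yS lid plate [470.9 108.4  16. ] edges [430.9 108.7  16. ] [509.8 108.2  16. ] knobtop [469.9 107.   47. ]
yS can [644.3 118.1  70. ] edges [608.9 118.1  70. ] [679.  118.1  70. ]
bL plate [ 660.8 -107.7   16. ] knobtop [ 660.  -108.1   47. ]
```

Emit:
send_rows:
  series: "0.45 -0.644 0.4 0 0 0;0.45 -0.644 0.4 0 0 0;0.45 -0.644 0.4 0 0 0;0.45 -0.644 0.4 0 0 0;0 0 0 0 0 0"
  fingers: 0.65

```text
t: 0.78
eef_pos: [467.7, 109.2, 195.0]
tcp_rot: [-3.138, 0.0, 1.573]
ft_force: [0.4, -0.3, 0.4]
opening: 0.656
grip_force: 0.0
```

Emit:
send_rows:
  series: "0 0.04 0.6 0 0 0;0 0 0.6 0 0 0;0 0 0.36 0 0 0;0 0 0 0 0 0"

```text
t: 1.27
eef_pos: [473.2, 107.7, 101.7]
tcp_rot: [-3.14, 0.0, 1.57]
ft_force: [0.3, -0.6, 0.5]
opening: 0.648
grip_force: 0.0
```

Emit:
send_rows:
  series: "0 0 0 0 0 0;0 0 0 0 0 0;0 0 0 0 0 0;0 0 0 0 0 0;0 0 0 0 0 0"
  fingers: 0.1

```text
t: 1.9
eef_pos: [472.8, 108.0, 102.9]
tcp_rot: [3.141, 0.0, 1.571]
ft_force: [-0.7, -0.2, 3.8]
opening: 0.248
grip_force: 30.0
```

Emit:
send_rows:
  series: "0 0 -0.4 0 0 0;0 0 -0.8 0 0 0;0 0.3 -0.8 0 0 0;0.08 0.5 0 0 0 0;0.08 0.6 0 0 0 0"

```text
t: 2.52
eef_pos: [557.5, 117.8, 223.5]
tcp_rot: [3.14, -0.0, 1.571]
ft_force: [-0.9, 0.2, -1.3]
opening: 0.242
grip_force: 30.0
```

Emit:
send_rows:
  series: "0 0.6 0 0 0 0;0 0.5 0 0 0 0;0 0.36 0 0 0 0;0 0 0 0 0 0;0 0 0 0 0 0"

```text
t: 3.15
eef_pos: [643.6, 117.7, 222.3]
tcp_rot: [-3.14, 0.0, 1.571]
ft_force: [-1.2, 0.4, -0.6]
opening: 0.248
grip_force: 30.0
```

```bash
python3 -c "
from h import *
snap('wrist','w1');snap('scene','s1');print(env.state()['eef_pos'],env.state()['ft_force'])"
```

```text
[643.69663745 117.68354934 222.7547817 ] [-0.25947026 -0.27004575 -1.30263377]
```

View pics/w1.png

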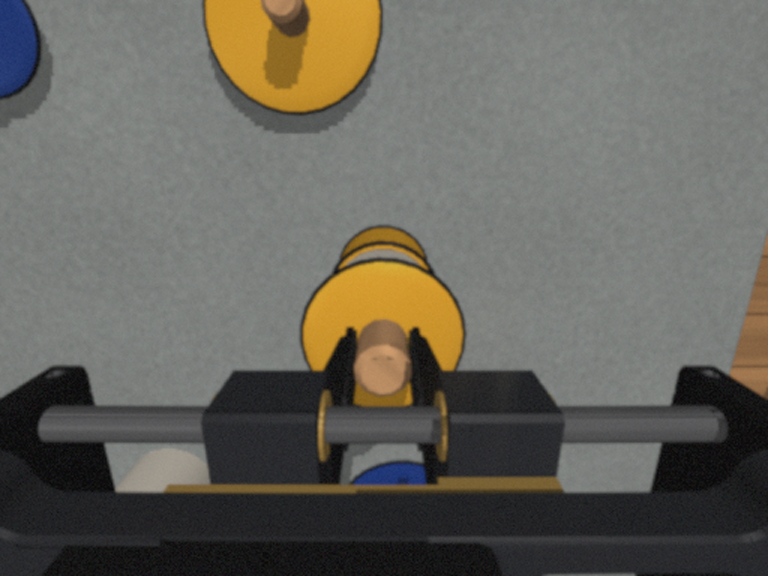

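The lid is held over the yellow small canister and is aligned left to right: lid x=383, canister x=384. I'll check y using the plate's upper edge (383,261), and measure the yellow large lid from its bottom edge (300,113), left edge (204,12) and right edge (382,12).

```bash
python3 -c "
from h import *
d=load('w1')
print('plate top edge',wr(d,383,261,136)-[0,40,0], wr(d,302,333,136),wr(d,464,333,136))
print('can far edge',wr(d,384,226,70)-[0,34,0])
print('yL lid',wr(d,300,113,16)+[0,58,0],wr(d,204,12,16),wr(d,382,12,16),wr(d,281,5,47))"
```

```text
plate top edge [643.8 116.3 136. ] [605.5 121.4 136. ] [682.1 121.4 136. ]
can far edge [644.4 127.9  70. ]
yL lid [587.7 288.2  16. ] [529.7 290.6  16. ] [643.2 290.   16. ] [585.9 284.3  47. ]
```

```bash
python3 -c "
from h import *
d=load('w1')
print('foot',wr(d,384,227,0)-[0,34,0],'rim',wr(d,384,243,70)-[0,34,0])
d=load('wrist0')
print(wr(d,410,54,70)-[0,34,0],wr(d,410,160,70)+[0,34,0])
im=load('w1')['color'][140:200,200:310,::-1];cv2.imwrite('pics/c2.png',cv2.resize(im,None,fx=6,fy=6,interpolation=2))"
```

```text
foot [644.6 116.3   0. ] rim [644.4 117.6  70. ]
[643.7 117.8  70. ] [644.9 116.1  70. ]
```

View pics/c2.png

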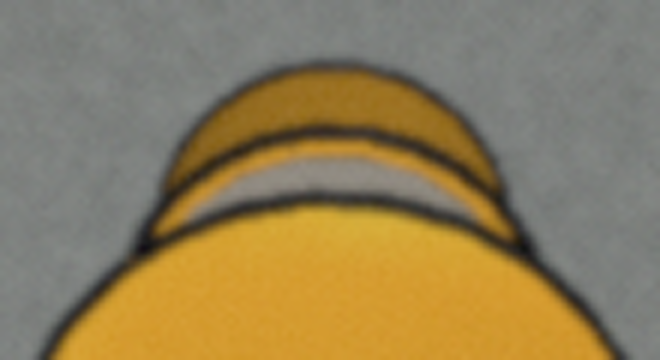

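The crop puts the canister at about (644.5,117) and the lid at about (643.8,116.5), so the fit is good. Lowering now.

Emit:
send_rows:
  series: "0 0 0.4 0 0 0;0 0 0.3 0 0 0;0 0 0.2 0 0 0;0 0 0 0 0 0;0 0 0 0 0 0"

```text
t: 3.88
eef_pos: [644.7, 117.7, 169.2]
tcp_rot: [3.141, -0.0, 1.571]
ft_force: [-0.8, -0.3, -0.8]
opening: 0.243
grip_force: 30.0
```

Emit:
send_rows:
  series: "0 0 0.03 0 0 0;0 0 0.03 0 0 0;0 0 0.02 0 0 0;0 0 0 0 0 0;0 0 0 0 0 0"

```text
t: 4.5
eef_pos: [644.5, 117.6, 163.9]
tcp_rot: [3.141, -0.0, 1.571]
ft_force: [0.3, 0.2, -1.5]
opening: 0.244
grip_force: 30.0
```

Emit:
send_rows:
  series: "0 0 0.015 0 0 0;0 0 0.01 0 0 0;0 0 0 0 0 0;0 0 0 0 0 0"

```text
t: 5.0
eef_pos: [644.5, 117.6, 162.9]
tcp_rot: [3.141, 0.0, 1.571]
ft_force: [-1.6, -1.7, 4.8]
opening: 0.246
grip_force: 30.0
```

Emit:
send_rows:
  series: "0 0 0 0 0 0;0 0 0 0 0 0;0 0 0 0 0 0;0 0 0 0 0 0"
  fingers: 0.55

```text
t: 5.5
eef_pos: [644.5, 117.6, 162.3]
tcp_rot: [-3.142, 0.0, 1.571]
ft_force: [0.7, -0.0, -0.3]
opening: 0.543
grip_force: 0.0
```

Emit:
send_rows:
  series: "0 0 -0.4 0 0 0;0 0 -0.8 0 0 0;0 0 -0.2 0 0 0;0 0 0 0 0 0"

```text
t: 6.0
eef_pos: [644.4, 117.6, 246.7]
tcp_rot: [3.14, -0.0, 1.571]
ft_force: [-0.9, 0.2, -0.6]
opening: 0.549
grip_force: 0.0
```

Emit:
send_rows:
  series: "0.7 -0.2 0 0 0 0;0.8 -0.3 0.2 0 0 0;0.75 -0.3 0.5 0 0 0;0.6 -0.16 0.5 0 0 0;0 0 0 0 0 0"

```text
t: 6.62
eef_pos: [584.7, 290.3, 170.4]
tcp_rot: [-3.136, 0.002, 1.574]
ft_force: [0.8, 0.2, 0.0]
opening: 0.55
grip_force: 0.0
```

Emit:
send_rows:
  series: "0 0 0.6 0 0 0;0 0 0.35 0 0 0;0 0 0.1 0 0 0;0 0 0 0 0 0"

```text
t: 7.12
eef_pos: [587.2, 288.1, 111.5]
tcp_rot: [-3.142, 0.0, 1.57]
ft_force: [0.6, -0.6, 0.4]
opening: 0.55
grip_force: 0.0
```

Emit:
send_rows:
  series: "0 0 0.15 0 0 0;0 0 0 0 0 0"

```text
t: 7.38
eef_pos: [586.8, 288.5, 102.2]
tcp_rot: [-3.141, 0.0, 1.571]
ft_force: [-1.3, -0.1, -1.0]
opening: 0.554
grip_force: 0.0
```

Emit:
send_rows:
  series: "0 0 0 0 0 0;0 0 0 0 0 0;0 0 0 0 0 0;0 0 0 0 0 0;0 0 0 0 0 0"
  fingers: 0.1

```text
t: 8.0
eef_pos: [586.8, 288.6, 102.5]
tcp_rot: [3.141, -0.0, 1.571]
ft_force: [-1.2, -0.6, 1.2]
opening: 0.247
grip_force: 30.0
```

Emit:
send_rows:
  series: "0 0 -0.4 0 0 0;0 0 -0.8 0 0 0;0 0 -0.8 0 0 0;0 0 -0.5 0 0 0;0 0 0 0 0 0"

```text
t: 8.62
eef_pos: [587.3, 288.8, 254.4]
tcp_rot: [3.138, -0.001, 1.571]
ft_force: [0.3, -0.1, -2.2]
opening: 0.243
grip_force: 30.0
```

Emit:
send_rows:
  series: "-0.4 -0.1 0 0 0 0;-0.7 -0.2 0 0 0 0;-0.8 -0.3 0 0 0 0;-0.8 -0.3 0 0 0 0;-0.8 -0.3 0 0 0 0"

```text
t: 9.25
eef_pos: [513.7, 77.2, 250.8]
tcp_rot: [-3.14, 0.0, 1.571]
ft_force: [0.2, -0.6, -1.7]
opening: 0.248
grip_force: 30.0
```

Emit:
send_rows:
  series: "-0.8 -0.3 0 0 0 0;-0.8 -0.3 0 0 0 0;-0.8 -0.3 0 0 0 0;-0.8 -0.3 0 0 0 0;-0.8 -0.3 0 0 0 0"

```text
t: 9.88
eef_pos: [423.7, -162.6, 251.1]
tcp_rot: [-3.14, -0.001, 1.571]
ft_force: [1.0, 0.3, -1.4]
opening: 0.245
grip_force: 30.0
```

Emit:
send_rows:
  series: "-0.8 -0.3 0 0 0 0;-0.7 -0.2 0 0 0 0;-0.5 -0.1 0 0 0 0;-0.3 -0.08 0 0 0 0;0 0 0 0 0 0"

```text
t: 10.5
eef_pos: [383.7, -299.7, 251.5]
tcp_rot: [-3.141, -0.001, 1.569]
ft_force: [0.5, 1.3, -1.1]
opening: 0.245
grip_force: 30.0
```

```bash
python3 -c "
from h import *
snap('wrist','w2');print(env.state()['eef_pos'])"
```

```text
[ 383.87383554 -298.939159    251.66553909]
```

View pics/w2.png

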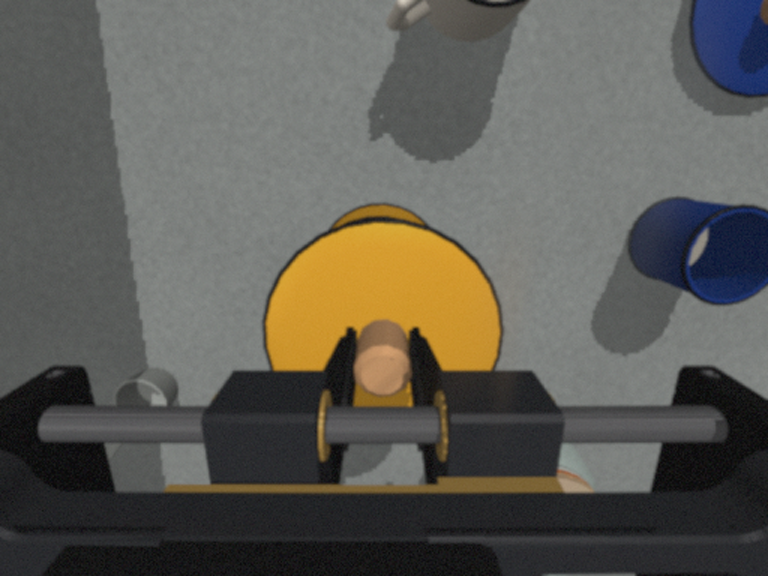

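The yellow large lid is over its canister. The canister foot's far edge shows at (380,204) and the rim arc at about (380,218), with the lid plate at x 264–502. The blue small canister's rim spans x 683–775 and y 206–304.

```bash
python3 -c "
from h import *
d=load('w2')
print('foot',wr(d,380,205,0)-[0,52,0],'rim',wr(d,381,217,90)-[0,52,0])
print('lid',wr(d,264,326,165),wr(d,502,326,165),wr(d,383,222,165)-[0,58,0])
print('bS can',wr(d,683,255,70),wr(d,729,304,70)+[0,34,0],wr(d,729,206,70)-[0,34,0],env.state()['eef_pos'])"
```

```text
foot [ 381.6 -305.     0. ] rim [ 382.8 -303.2   90. ]
lid [ 327.9 -292.3  165. ] [ 439.9 -292.5  165. ] [ 384.  -301.6  165. ]
bS can [ 589.9 -279.8   70. ] [ 630.7 -281.5   70. ] [ 613.9 -280.5   70. ] [ 383.87383554 -298.939159    251.66553909]
```

Emit:
send_rows:
  series: "-0.06 -0.015 0.3 0 0 0;0 0 0.4 0 0 0;0 0 0.25 0 0 0;0 0 0.1 0 0 0;0 0 0 0 0 0"

```text
t: 11.18
eef_pos: [383.4, -302.4, 189.3]
tcp_rot: [-3.141, -0.0, 1.572]
ft_force: [-0.7, -0.7, -0.7]
opening: 0.248
grip_force: 30.0
```

Emit:
send_rows:
  series: "0 0 0.03 0 0 0;0 0 0.03 0 0 0;0 0 0.02 0 0 0;0 0 0 0 0 0;0 0 0 0 0 0"

```text
t: 11.8
eef_pos: [383.2, -303.0, 184.6]
tcp_rot: [3.141, 0.0, 1.571]
ft_force: [0.4, 0.2, -1.0]
opening: 0.244
grip_force: 30.0
```

Emit:
send_rows:
  series: "0 0 0.02 0 0 0;0 0 0.015 0 0 0;0 0 0 0 0 0;0 0 0 0 0 0"

```text
t: 12.3
eef_pos: [383.2, -303.0, 182.4]
tcp_rot: [3.141, 0.0, 1.571]
ft_force: [-0.3, 0.1, -0.5]
opening: 0.246
grip_force: 30.0
```

Emit:
send_rows:
  series: "0 0 0.015 0 0 0;0 0 0 0 0 0;0 0 0 0 0 0"

```text
t: 12.68
eef_pos: [383.2, -303.0, 182.4]
tcp_rot: [3.141, 0.001, 1.571]
ft_force: [-2.8, 3.1, 13.1]
opening: 0.25
grip_force: 30.0
```

Contact is confirmed. Releasing and lifting; the blue large lid is next.

Emit:
send_rows:
  series: "0 0 0 0 0 0;0 0 0 0 0 0;0 0 0 0 0 0;0 0 0 0 0 0"
  fingers: 0.55

```text
t: 13.18
eef_pos: [383.2, -303.0, 181.5]
tcp_rot: [3.142, -0.0, 1.571]
ft_force: [-1.0, 0.4, 0.0]
opening: 0.546
grip_force: 0.0
```

Emit:
send_rows:
  series: "0 0 -0.4 0 0 0;0 0 -0.7 0 0 0;0 0.4 -0.1 0 0 0;0.5 0.8 0 0 0 0;0.8 0.9 0 0 0 0"

```text
t: 13.8
eef_pos: [503.1, -231.2, 253.7]
tcp_rot: [3.141, 0.0, 1.569]
ft_force: [0.5, -0.6, 0.3]
opening: 0.548
grip_force: 0.0
```

Emit:
send_rows:
  series: "0.6 0.8 0 0 0 0;0.6 0.8 0.3 0 0 0;0.5 0.6 0.5 0 0 0;0.23 0.35 0.5 0 0 0;0 0 0 0 0 0"

```text
t: 14.42
eef_pos: [654.8, -114.3, 172.8]
tcp_rot: [-3.138, -0.001, 1.573]
ft_force: [-0.8, 0.0, -0.5]
opening: 0.55
grip_force: 0.0
```

Emit:
send_rows:
  series: "0 0 0.6 0 0 0;0 0 0.4 0 0 0;0 0 0.15 0 0 0;0 0 0 0 0 0;0 0 0 0 0 0"

```text
t: 15.05
eef_pos: [655.1, -116.1, 108.0]
tcp_rot: [3.14, 0.0, 1.57]
ft_force: [0.2, 1.0, 0.3]
opening: 0.551
grip_force: 0.0
```

Emit:
send_rows:
  series: "0.117 0.11 0 0 0 0;0 0 0.1 0 0 0;0 0 0 0 0 0;0 0 0 0 0 0"

```text
t: 15.55
eef_pos: [661.3, -108.7, 100.5]
tcp_rot: [-3.141, -0.0, 1.571]
ft_force: [0.3, 0.4, 0.8]
opening: 0.548
grip_force: 0.0
```

Emit:
send_rows:
  series: "0 0 0 0 0 0;0 0 0 0 0 0;0 0 0 0 0 0;0 0 0 0 0 0;0 0 0 0 0 0"
  fingers: 0.1

```text
t: 16.18
eef_pos: [661.4, -108.7, 100.7]
tcp_rot: [3.142, 0.0, 1.571]
ft_force: [-2.0, 0.0, 1.4]
opening: 0.246
grip_force: 30.0
```

Emit:
send_rows:
  series: "0 0 -0.4 0 0 0;0 0 -0.8 0 0 0;0 0 -0.8 0 0 0;0 0 -0.5 0 0 0;0 0 0 0 0 0"

```text
t: 16.8
eef_pos: [661.8, -108.8, 252.8]
tcp_rot: [3.138, 0.001, 1.571]
ft_force: [0.2, -0.6, -1.9]
opening: 0.243
grip_force: 30.0
```

Emit:
send_rows:
  series: "0.4 -0.1 0 0 0 0;0.7 -0.2 0 0 0 0;0.8 -0.25 0 0 0 0;0.8 -0.25 0 0 0 0;0.8 -0.25 0 0 0 0"

```text
t: 17.42
eef_pos: [596.7, 103.7, 248.9]
tcp_rot: [-3.139, -0.0, 1.571]
ft_force: [1.0, 0.8, -1.7]
opening: 0.245
grip_force: 30.0
```

Emit:
send_rows:
  series: "0.8 -0.25 0 0 0 0;0.8 -0.25 0 0 0 0;0.8 -0.25 0 0 0 0;0.8 -0.25 0 0 0 0;0.8 -0.25 0 0 0 0"

```text
t: 18.05
eef_pos: [521.3, 343.4, 248.8]
tcp_rot: [-3.139, 0.001, 1.571]
ft_force: [0.5, -0.6, -0.6]
opening: 0.244
grip_force: 30.0
```

Emit:
send_rows:
  series: "0.8 -0.25 0 0 0 0;0.7 -0.2 0 0 0 0;0.4 -0.1 0 0 0 0;0.1 -0.05 0 0 0 0;0 0 0 0 0 0"

```text
t: 18.68
eef_pos: [487.3, 460.7, 250.0]
tcp_rot: [-3.141, 0.001, 1.571]
ft_force: [-0.1, 0.1, -1.8]
opening: 0.246
grip_force: 30.0
```

```bash
python3 -c "
from h import *
snap('wrist','w3');print(env.state()['eef_pos'])"
```

```text
[487.61482302 460.31655268 250.30792465]
```

View pics/w3.png

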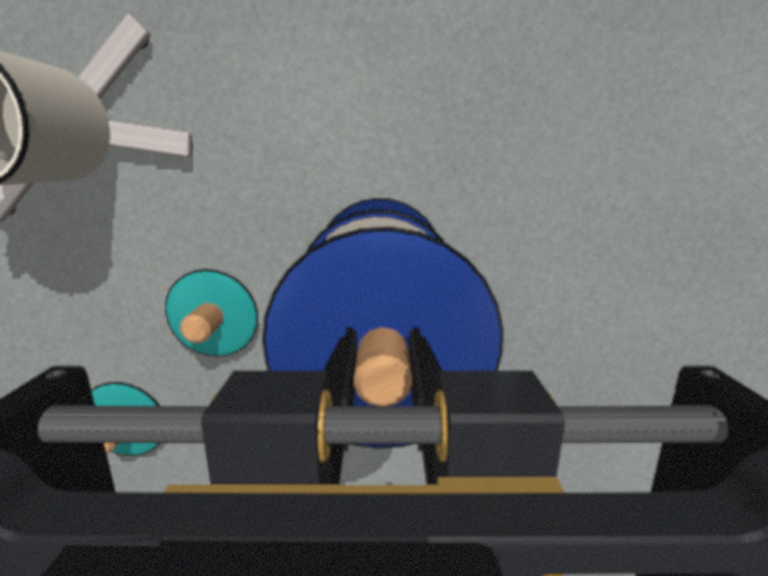

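The blue large lid (plate x 264–502, top edge y=229) is over its canister (foot edge at y=199, rim arc at y≈212, x centre ≈378).

```bash
python3 -c "
from h import *
d=load('w3')
print('foot',wr(d,380,200,0)-[0,52,0],'rim',wr(d,378,212,90)-[0,52,0])
print('lid',wr(d,264,330,165),wr(d,502,330,165),wr(d,383,229,165)-[0,58,0])
im=d['color'][120:180,190:310,::-1];cv2.imwrite('pics/c3.png',cv2.resize(im,None,fx=6,fy=6,interpolation=2))"
```

```text
foot [485.2 459.1   0. ] rim [484.5 460.2  90. ]
lid [431.8 466.4 165. ] [543.3 466.4 165. ] [487.6 455.9 165. ]
```

View pics/c3.png

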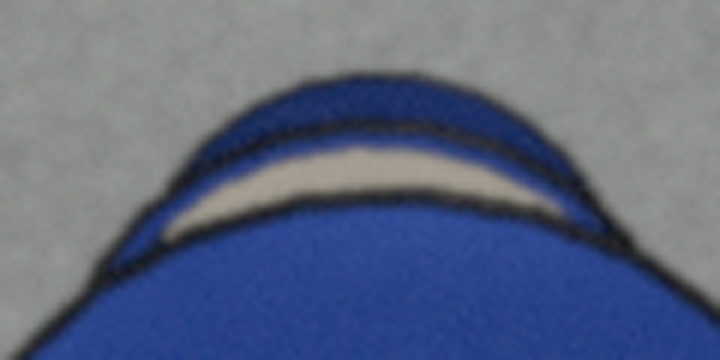

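Emit:
send_rows:
  series: "0.035 -0.02 0.3 0 0 0;0 0 0.4 0 0 0;0 0 0.25 0 0 0;0 0 0.1 0 0 0;0 0 0 0 0 0"

```text
t: 19.35
eef_pos: [486.3, 463.3, 187.4]
tcp_rot: [-3.141, 0.0, 1.57]
ft_force: [0.7, 0.8, -1.4]
opening: 0.25
grip_force: 30.0
```

Emit:
send_rows:
  series: "0 0 0.03 0 0 0;0 0 0.03 0 0 0;0 0 0.02 0 0 0;0 0 0 0 0 0;0 0 0 0 0 0"

```text
t: 19.98
eef_pos: [486.2, 463.4, 182.9]
tcp_rot: [3.141, -0.0, 1.571]
ft_force: [0.3, 0.4, -2.0]
opening: 0.244
grip_force: 30.0
```

Emit:
send_rows:
  series: "-0.015 0 0.02 0 0 0;0 0 0.015 0 0 0;0 0 0 0 0 0;0 0 0 0 0 0"

```text
t: 20.48
eef_pos: [486.2, 462.4, 180.7]
tcp_rot: [3.142, 0.0, 1.571]
ft_force: [0.4, -0.5, -1.0]
opening: 0.244
grip_force: 30.0
```

Emit:
send_rows:
  series: "0 0 0.015 0 0 0;0 0 0 0 0 0;0 0 0 0 0 0"

```text
t: 20.85
eef_pos: [486.2, 462.5, 180.6]
tcp_rot: [3.141, -0.0, 1.571]
ft_force: [-2.2, -2.0, 5.9]
opening: 0.246
grip_force: 30.0
```

Emit:
send_rows:
  series: "0 0 0 0 0 0;0 0 0 0 0 0;0 0 0 0 0 0;0 0 0 0 0 0"
  fingers: 0.55

```text
t: 21.35
eef_pos: [486.2, 462.5, 179.7]
tcp_rot: [3.142, 0.0, 1.571]
ft_force: [0.1, 0.8, 0.0]
opening: 0.541
grip_force: 0.0
```

Emit:
send_rows:
  series: "0 0 -0.4 0 0 0;0 0 -0.6 0 0 0;-0.4 -0.2 0 0 0 0;-0.7 -0.35 0 0 0 0;-0.7 -0.35 0 0 0 0"

```text
t: 21.98
eef_pos: [431.4, 353.4, 239.7]
tcp_rot: [3.141, -0.0, 1.571]
ft_force: [-0.4, 0.0, 0.4]
opening: 0.549
grip_force: 0.0
```

Emit:
send_rows:
  series: "-0.7 -0.35 0 0 0 0;-0.6 -0.3 0 0 0 0;-0.4 -0.2 0 0 0 0;0 0 0 0 0 0;0 0 0 0 0 0"

```text
t: 22.6
eef_pos: [381.8, 253.1, 240.0]
tcp_rot: [3.141, -0.001, 1.571]
ft_force: [-0.2, 0.2, 0.2]
opening: 0.551
grip_force: 0.0
```

```bash
python3 -c "
from h import *
snap('wrist','w4');print(env.state()['eef_pos'])"
```

```text
[381.78990445 253.19989916 239.8724446 ]
```

View pics/w4.png

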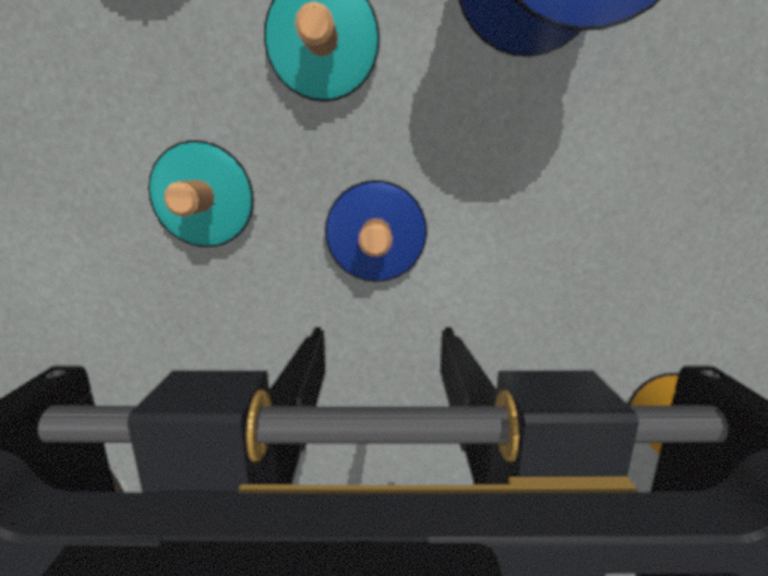

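The dark blue small lid is at (376,230) with its knob top at (375,238). The turquoise lids are at (201,193) and (321,36), clear of the fingers.

```bash
python3 -c "
from h import *
d=load('w4')
print(wr(d,376,230,16),wr(d,375,238,47),wr(d,326,230,16),wr(d,427,230,16),wr(d,201,193,16))"
```

```text
[377.1 283.3  16. ] [376.9 282.7  47. ] [338.4 283.4  16. ] [416.6 283.3  16. ] [245.  311.7  16. ]
```

Emit:
send_rows:
  series: "0.3 -0.04 0.4 0 0 0;0.2 -0.04 0.6 0 0 0;0 0 0.6 0 0 0;0 0 0.4 0 0 0;0 0 0 0 0 0"

```text
t: 23.28
eef_pos: [376.1, 282.9, 118.3]
tcp_rot: [-3.139, 0.002, 1.571]
ft_force: [-0.5, -0.1, 0.5]
opening: 0.549
grip_force: 0.0
```

Emit:
send_rows:
  series: "0 0 0.2 0 0 0;0 0 0.1 0 0 0;0 0 0 0 0 0;0 0 0 0 0 0"

```text
t: 23.78
eef_pos: [376.5, 282.5, 102.1]
tcp_rot: [3.141, -0.0, 1.571]
ft_force: [0.9, 0.8, 0.1]
opening: 0.549
grip_force: 0.0
```

Emit:
send_rows:
  series: "0 0 0 0 0 0;0 0 0 0 0 0;0 0 0 0 0 0;0 0 0 0 0 0;0 0 0 0 0 0"
  fingers: 0.1

```text
t: 24.4
eef_pos: [376.4, 282.5, 101.8]
tcp_rot: [3.141, -0.0, 1.571]
ft_force: [-0.0, 0.0, 1.7]
opening: 0.248
grip_force: 30.0
```

Emit:
send_rows:
  series: "0 0 -0.4 0 0 0;0 0 -0.8 0 0 0;0 0 -0.8 0 0 0;0 0 -0.5 0 0 0;0 0 0 0 0 0"

```text
t: 25.02
eef_pos: [376.6, 282.7, 253.5]
tcp_rot: [3.138, -0.002, 1.571]
ft_force: [-1.0, 0.5, -0.5]
opening: 0.247
grip_force: 30.0
```

Emit:
send_rows:
  series: "-0.4 0.1 0 0 0 0;-0.7 0.3 0 0 0 0;-0.75 0.34 0 0 0 0;-0.75 0.34 0 0 0 0;-0.75 0.34 0 0 0 0"

```text
t: 25.65
eef_pos: [461.7, 79.9, 250.4]
tcp_rot: [-3.14, 0.0, 1.571]
ft_force: [0.7, 0.8, -0.7]
opening: 0.244
grip_force: 30.0
```

Emit:
send_rows:
  series: "-0.75 0.34 0 0 0 0;-0.75 0.34 0 0 0 0;-0.75 0.34 0 0 0 0;-0.75 0.34 0 0 0 0;-0.75 0.34 0 0 0 0"

```text
t: 26.28
eef_pos: [563.7, -145.0, 249.9]
tcp_rot: [-3.139, -0.001, 1.571]
ft_force: [0.5, 0.1, 0.2]
opening: 0.248
grip_force: 30.0
```

Emit:
send_rows:
  series: "-0.75 0.34 0 0 0 0;-0.75 0.34 0 0 0 0;-0.5 0.25 0 0 0 0;-0.28 0.12 0 0 0 0;0 0 0 0 0 0"

```text
t: 26.9
eef_pos: [626.3, -280.6, 250.3]
tcp_rot: [-3.14, -0.001, 1.57]
ft_force: [-0.6, 0.9, -0.9]
opening: 0.243
grip_force: 30.0
```

```bash
python3 -c "
from h import *
d=snap('wrist','w5');print(env.state()['eef_pos'])
im=d['color'][120:260,150:350,::-1];cv2.imwrite('pics/c5.png',cv2.resize(im,None,fx=4,fy=4,interpolation=2))"
```

```text
[ 626.13729556 -279.72083058  250.75845927]
```

View pics/c5.png

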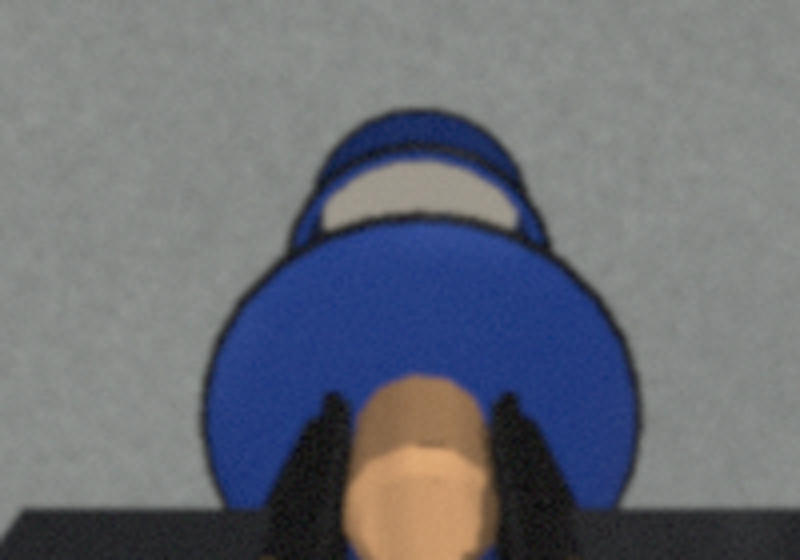

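In the crop, the blue small lid's plate spans x 203–640 with its top edge at (422,215). The canister's rim top is at (420,148) and its foot edge at (422,108).

```bash
python3 -c "
from h import *
d=load('w5')
g=lambda u,v,z:plane(d,150+u/4,120+v/4,z)[0].round(1)
print('foot',g(422,109,0)-[0,34,0],'rim',g(421,147,70)-[0,34,0],g(291,245,70),g(549,245,70))
print('lid',g(203,410,165),g(640,410,165),g(422,215,165)-[0,40,0],env.state()['eef_pos'])"
```

```text
foot [ 626.7 -280.9    0. ] rim [ 626.4 -280.6   70. ] [ 592.9 -272.    70. ] [ 659.4 -272.1   70. ]
lid [ 588.  -276.7  165. ] [ 665.  -276.8  165. ] [ 626.7 -281.5  165. ] [ 626.13729556 -279.72083058  250.75845927]
```

Emit:
send_rows:
  series: "0 0 0.4 0 0 0;0 0 0.5 0 0 0;0 0 0.3 0 0 0;0 0 0.15 0 0 0;0 0 0 0 0 0"

```text
t: 27.58
eef_pos: [626.6, -280.0, 170.8]
tcp_rot: [-3.142, -0.0, 1.571]
ft_force: [-0.4, 0.0, -0.6]
opening: 0.243
grip_force: 30.0
```

Emit:
send_rows:
  series: "0 0 0.03 0 0 0;0 0 0.03 0 0 0;0 0 0.02 0 0 0;0 0 0 0 0 0;0 0 0 0 0 0"

```text
t: 28.2
eef_pos: [626.6, -280.4, 166.1]
tcp_rot: [3.141, 0.0, 1.571]
ft_force: [0.2, 0.7, -1.5]
opening: 0.244
grip_force: 30.0
```

Emit:
send_rows:
  series: "0 0 0.03 0 0 0;0 0 0.03 0 0 0;0 0 0.015 0 0 0;0 0 0 0 0 0;0 0 0 0 0 0"

```text
t: 28.82
eef_pos: [626.6, -280.3, 161.8]
tcp_rot: [3.141, 0.0, 1.571]
ft_force: [-1.3, 1.0, 4.2]
opening: 0.245
grip_force: 30.0
```

Emit:
send_rows:
  series: "0 0 0 0 0 0;0 0 0 0 0 0;0 0 0 0 0 0;0 0 0 0 0 0"
  fingers: 0.55

```text
t: 29.32
eef_pos: [626.6, -280.3, 161.4]
tcp_rot: [-3.142, -0.0, 1.571]
ft_force: [0.3, 0.1, -0.8]
opening: 0.54
grip_force: 0.0
```

Emit:
send_rows:
  series: "0 0 -0.4 0 0 0;0 0 -0.8 0 0 0;0 0 -0.9 0 0 0;0 0 -0.5 0 0 0;0 0 0 0 0 0"

```text
t: 29.95
eef_pos: [626.9, -280.5, 320.1]
tcp_rot: [3.138, 0.002, 1.571]
ft_force: [-1.0, -1.2, -0.6]
opening: 0.552
grip_force: 0.0
```

Run:
```python
from h import *
d=snap('scene','s9'); P=cloud(d); print(env.state()['eef_pos'])
for k,x,y,h,r in(('yS',644.5,117,70,40),('yL',383,-303.5,90,58),('bL',486,460,90,58),('bS',626.5,-280.5,70,40)):
    q=P.reshape(-1,3); q=q[np.hypot(q[:,0]-x,q[:,1]-y)<r+8]; p=q[(q[:,2]>h-2)&(q[:,2]<h+14)]
    A=np.c_[p[:,:2]-p[:,:2].mean(0),np.ones(len(p))]; s=np.linalg.lstsq(A,p[:,2],rcond=None)[0]
    kn=q[(q[:,2]>h+15)&(q[:,2]<h+45)]
    print(k,'plate z',np.median(p[:,2]).round(1),'want',h+6,'tilt',s[:2].round(3),'ctr',((p[:,:2].max(0)+p[:,:2].min(0))/2-[x,y]).round(1),'knob',(kn.mean(0)[:2]-[x,y]).round(1))
```

```text
[ 626.50005751 -280.28735574  318.00607782]
yS plate z 75.6 want 76 tilt [-0.009  0.005] ctr [4.1 0.9] knob [ 6.5 -3.2]
yL plate z 95.5 want 96 tilt [-0.008  0.02 ] ctr [  1.7 -10.8] knob [7.6 0. ]
bL plate z 96.1 want 96 tilt [-0.    -0.001] ctr [4.2 0.7] knob [ 7.  -3.4]
bS plate z 75.4 want 76 tilt [-0.014  0.013] ctr [ 3.5 -0.3] knob [ 6.3 -0.8]
```

View pics/s9.png

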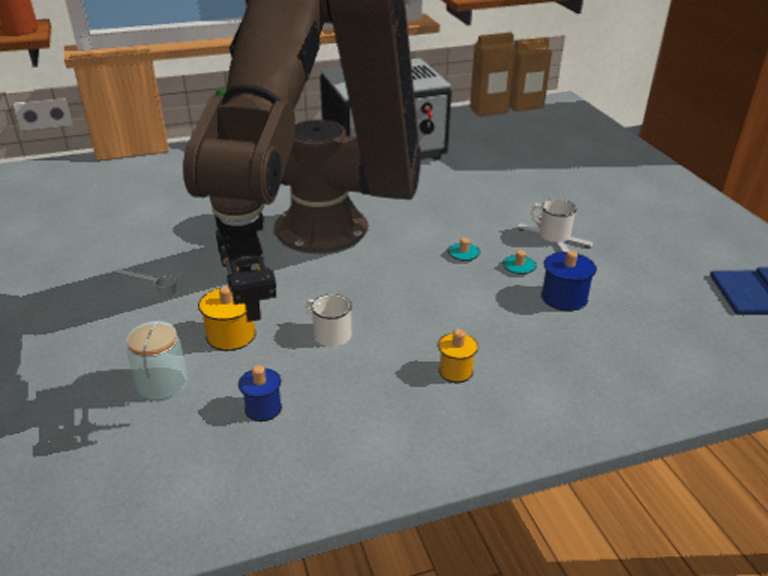

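All four lids are level and at their home heights: blue large (568,262), yellow small (457,343), blue small (260,379) and yellow large (226,300, partly behind the gripper). The mug and jar haven't moved, so I'm handing in.

```bash
python3 -c "
from cell import env
print(env.job_done())"
```

```text
the job is handed in; nothing more can be done
None
```

I put all four lids on their own canisters, and in the final scene image they sat level at the right height with the mug and jar in place; I handed the job in at about 30 s, but no verdict came back.

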